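# Take the warm rosette off the plate with the tongs

## Robot

A 6-joint arm with a two-finger parallel gripper is mounted at the origin on the work surface. World frame = base frame: x ahead of the robot, y to its left, z up, the work surface at z = 0. Lengths are in m, angles in rad, forces in N, time in s.
With the tool pointing down it reaches from about 0.425 to 1.125 m from the base axis. Payload 14.9 kg.
Tool frame: the origin (TCP) lies on the centre line of the jaws, within the pads' length; the fingertips stand arm.tip_reach ahead of it and the grasp point (between the pads) lies 2 mm behind it (arm.tip_reach is the distance from the TCP to the fingertips, in m); z points along the fingers, y is the line along which they close (so a half turn about z gives the same grasp; the last joint's range is limited). The gripper opens to 91 mm and grips with 3 to 60 N. Pads are 32 mm wide; open, the fingers measure 118 mm over their backs; the gripper's body (76 mm by 178 mm) begins 60 mm behind the grasp point.
Start: joints at [-1.256, 0.379, 1.734, -0, 1.028, -0.033], TCP at [0.239, -0.658, 0.207] pointing down, gripper open.
Joint ranges: [-2.77, 2.77], [-0.74, 2.19], [0, 2.66], [-1.06, 4.2], [0.31, 2.87], [-3.08, 3.08]. Speed limits (rad/s): [1.89, 1.89, 2.39, 3.14, 3.14, 3.14].

## Interface

Orientations are given as a unit quaternion [w, x, y, z].
In Python, from station import arm, snapshot, camera_info, order gives the robot as it stands.
- The arm moves only by the shell command python3 -m creep 'ROWS' [FORCE]. ROWS is a JSON object of lists of equal length, an entry for each row: "gripper": the closure, from -1 (fully open) to 1 (shut); "xyz": the shift along the tool's x, y, z in units of 0.2 m (1.0 is 0.2 m), a list of three; "twist": the turn about the tool's z in units of 90 degrees (1.0 is 90 degrees). A call has 1 to 8 rows; each row is the pose to reach, as a shift and turn from the pose commanded when the call began, along the tool's axes at that moment; what a row does not reach only later rows make up. A row lasts 1/10 s, in which the tool goes at most 50 mm and 8.59 degrees, less where a joint would pass 70% of its speed; a pose out of reach is approached as far as the arm can. A call with a number of a shift or a turn outside -1 to 1 is refused whole. A call with a gripper value outside its range is refused whole. The fingers move at their own pace and stop on an object; FORCE is the grip in N (left out, the last holds). Time passes only in rows, so rows that repeat a pose let the fingers close. It gives the time, the measured TCP pose, the force, the opening and the grip force at its end, in the units of the state.
- arm.get_state(): the state, without advancing time (a new reading comes with each control period).
- snapshot(name): name is "side" or "top" or "wrist"; returns the picture (384x512x3 uint8, blue, green, red); there is no depth.
- camera_info(name): a dict with "camera_matrix" (3x3 intrinsics, pixels), "R" (3x3) and "t" (3): a world point X has camera coordinates R X + t; the wrist camera has in their place "hand_eye" (4x4, takes a point from camera to tool coordinates, whose origin is the TCP and whose axes are the flange's). Camera axes: x right, y down, z forward; pixel columns grow to the right and rows downward; lengths in m; the calibration is good to about 2 mm. A picture is of the moment at which its call begins: read the wrist's pose just before it. camera_info takes no time and is no camera call.
- order.job_done(): hands the job in; it is judged then, once.
The state is a dict: "time": time; "qpos": joint angles; "joint_velocities": joint speeds; "joint_efforts": joint torques, N m; "tool_pos": TCP position; "tool_rot": TCP orientation; "ft_force": force on the tool from outside, world axes, zero at the start; "torque": the same for the moment, N m; "gripper_width": opening from 0.0 (shut) to 1.0 (fully open); "grip_force": force on a finger pad.
Only numpy, scipy, OpenCV 4.12 (cv2) and the standard library are available. Lean on these libraries where they do the work, as an engineer would, in place of code of your own. Each camera call takes 0.05 s, during which the arm holds its last target. There are 200 camera calls.

## Task

The round plaster rosette has finished warming on the bench warming plate. On the plate's panel push the red key (heat off) all the way down and let it come up, then do the same with the blue key (timer clear), and do not press the green one; then pick up the spring tongs by their orange grips, close the jaws on the rosette and lift it well clear, at least 10 cm above the plate. The program finishes while still holding it up there, steady, in the tongs alone: the rosette is hot, so the gripper must never touch it, and the jar, the brush and the small frame are to be left where they are.

Things in the scene. Friction and masses are not known exactly. Their poses are not given: they have to be found in the camera images.
- warmer: Grey bench warming plate with key panel, fixed, 220 (x) x 260 (y) x 40 mm high. Origin: centre of its underside. At yaw 0 the dark steel plate (200 x 165 mm, top 40 mm above the bench) is centred 42 mm to its -y side; the white key panel (top 30 mm above the bench) is a strip along its +y side. The rosette stands on the dark plate.
- key_red_top (a point): Centre of the top face of the red spring key (28 mm diameter cap, in a black housing 44 mm wide), 52 mm above the bench when up. The three keys stand in a row along the panel, 55 mm apart, in any order; pushed straight down, travel 6 mm, 1.5 N to start moving and 5 N fully down; springs up again.
- key_blue_top (a point): The same for the blue key.
- key_green_top (a point): The same for the green key (not to be pressed).
- key_red (a joint): Depth of the red key, m: 0 up, 0.006 fully down; counts as pressed beyond 0.004.
- key_blue (a joint): Depth of the blue key, likewise.
- key_green (a joint): Depth of the green key, likewise; must stay up.
- rosette: White round plaster rosette with small gold beads, a loose disc 32 mm in diameter with upright sides 22 mm high and a low domed top (28 mm high in all, the gold centre bead reaches 31 mm), about 35 g. Origin: centre of its underside. Looks the same from all sides.
- tongs_rest: Wooden rest for the tongs, fixed, foot 150 x 110 x 6 mm; two cross rails 12 mm wide at 60 mm either side of its middle carry the tongs 30 mm above the bench; the 108 mm between the rails is free for the gripper's fingers.
- tongs: Loose spring tongs, 95 g, 216 mm long, 22 mm high, lying on their side on the rest: the two arms stand beside each other and close horizontally. x points along the tongs to the jaws, z up. Origin: midway between the two orange grips, at the underside; hinges 85 mm and steel back end 101 mm behind it, jaw tips 115 mm ahead. Grip them at the origin, from above, across y.
- tongs_jaw (a point): Point midway between the two black rubber jaw pads, 98 mm ahead of the tongs' origin and at half the pads' height (11 mm above the underside). The pads are 34 mm long and 22 mm high; open, the gap between them here is 64 mm and their outsides are about 78 mm apart at the tips.
- tongs_left: The tongs' arm on their +y side; origin on its hinge. Both arms close equally and spring open. The orange grips, 60 mm long, are 56 mm wide over the outsides at the tongs' origin (52 to 60 mm along them). Squeezing them there takes 4 N to start and 8 N at 41 mm, when the jaws meet the rosette: 1 mm off the grip width takes 2.15 mm off the jaw gap.
- tongs_right: The tongs' arm on their -y side, likewise.
- jar: Closed amber jar with white lid, 60 mm wide, 75 mm high, bystander. Origin: centre of its underside.
- brush: Brush about 190 mm long lying on the bench, bystander.
- small_frame: Small gold picture frame lying flat, 110 x 90 x 18 mm, bystander. Origin: its middle.
There are look-alikes about, which are no part of the job. Leave any turquoise or yellow look-alike of the tongs alone.

How it is judged:
By the outcome, as a careful person would: the job done as asked, in the order asked, and still so for the second after the job is handed in, while the arm keeps its last pose, push and grip.
It also fails if it takes over 61 s, if anything falls off the work surface, if the arm or the gripper's body presses on something with over 40 N, if the wrist force passes 120 N, or if a joint passes its speed limit or range.

## Working session

There is one attempt and no reset: what is moved stays moved. The work goes in short steps, Python scripts to look and compute and a shell command to move; the robot and the scene stay as the last step left them, time stands still between calls to the robot, and variables do not carry over. Pictures are saved under pics/ and viewed, at most 10 in all, crops included, and the job is handed in when it is done.

```bash
ls; mkdir -p pics
python3 - <<'E'
from station import arm,snapshot,camera_info
import cv2
s=arm.get_state();print(s['tool_pos'],s['tool_rot'],arm.tip_reach,s['time'])
for n in("top","side"):
    cv2.imwrite(f"pics/{n}0.png",snapshot(n));c=camera_info(n);print(c)
print(camera_info("wrist"))
E
```

```text
pics
[ 0.23844066 -0.65769421  0.2062732 ] [-5.53935042e-04  9.84918678e-01  1.73017003e-01 -8.85666154e-05] 0.017 0.0
{'camera_matrix': array([[374.10728331,   0.        , 250.94177947],
       [  0.        , 374.10728331, 189.2930562 ],
       [  0.        ,   0.        ,   1.        ]]), 'R': array([[ 0.01015317, -0.99980519,  0.01692627],
       [-0.98392184, -0.01300746, -0.17812529],
       [ 0.17831076, -0.01484559, -0.98386223]]), 't': array([-0.06360815,  0.4971026 ,  1.14384791])}
{'camera_matrix': array([[458.4438843 ,   0.        , 254.79715391],
       [  0.        , 458.4438843 , 190.31431243],
       [  0.        ,   0.        ,   1.        ]]), 'R': array([[-0.98040224, -0.19697791, -0.00333921],
       [-0.1393957 ,  0.70558108, -0.69478355],
       [ 0.13921309, -0.68070188, -0.71921114]]), 't': array([0.49442594, 0.15666592, 1.15722658])}
{'camera_matrix': array([[328.10347535,   0.        , 251.39666751],
       [  0.        , 328.10347535, 195.97034097],
       [  0.        ,   0.        ,   1.        ]]), 'hand_eye': array([[ 1.96881378e-04, -9.72044416e-01, -2.34796963e-01,
         6.45862599e-02],
       [ 9.99999864e-01,  3.04651811e-04, -4.22721567e-04,
         6.45941976e-04],
       [ 4.82435459e-04, -2.34796848e-01,  9.72044344e-01,
        -1.75874291e-01],
       [ 0.00000000e+00,  0.00000000e+00,  0.00000000e+00,
         1.00000000e+00]])}
```

View pics/top0.png

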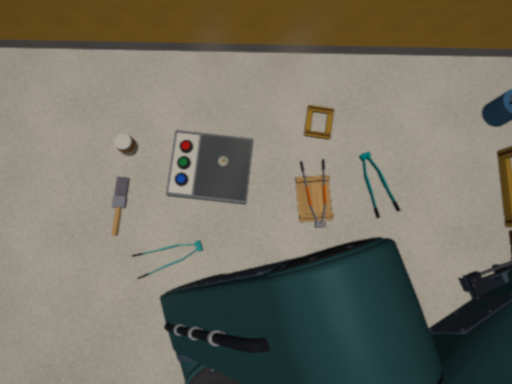

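View pics/side0.png

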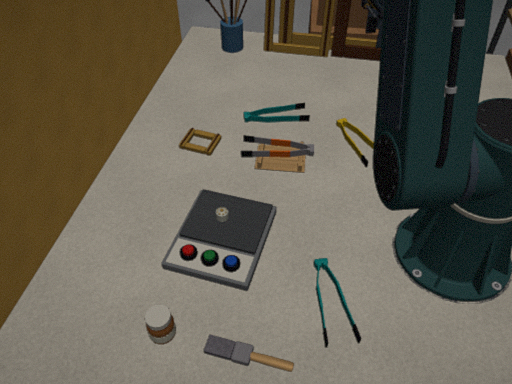

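The top view shows the orange tongs on the rest with grips at about (313,197) and jaws up at (302,165) and (323,163). The look-alikes are turquoise tongs at (170,258) and (380,185), plus yellow ones in the side view at (355,140). The keys are red (186,146), green (184,162) and blue (181,179), and the rosette is at (223,161). I choose the orange-gripped tongs on the wooden rest.

```bash
cat > h.py <<'E'
import numpy as np,cv2
from station import camera_info
def ray(n,uv):
    c=camera_info(n);R,t=c["R"],c["t"]
    d=R.T@np.linalg.solve(c["camera_matrix"],[uv[0],uv[1],1.]);return -R.T@t,d
def plane(n,uv,z):
    o,d=ray(n,uv);return o+d*(z-o[2])/d[2]
def two(a,b):
    (o,d),(p,e)=ray("top",a),ray("side",b)
    k=np.linalg.lstsq(np.c_[d,-e],p-o,rcond=None)[0];q,r=o+k[0]*d,p+k[1]*e
    return (q+r)/2,np.linalg.norm(q-r)
def blob(img,box,lo,hi):
    x0,y0,x1,y1=box;m=cv2.inRange(cv2.cvtColor(img[y0:y1,x0:x1],cv2.COLOR_BGR2HSV),lo,hi)
    n,l,s,c=cv2.connectedComponentsWithStats(m);i=1+np.argsort(-s[1:,4])
    return [(c[j]+[x0,y0],s[j,4]) for j in i if s[j,4]>3],(m,l,i)
E
python3 - <<'E'
from h import *
t=cv2.imread("pics/top0.png");s=cv2.imread("pics/side0.png");np.set_printoptions(precision=4,suppress=True)
B={"red":((0,120,60),(8,255,255)),"green":((50,100,40),(80,255,255)),"blue":((105,120,60),(125,255,255))}
for k,(lo,hi) in B.items():
    a=blob(t,(165,130,202,200),lo,hi)[0];b=blob(s,(170,235,248,280),lo,hi)[0]
    print(k,a[0],b[0],plane("top",a[0][0],.05),two(a[0][0],b[0][0]))
a=blob(t,(205,145,240,180),(15,0,130),(40,140,255))[0];b=blob(s,(208,200,236,225),(15,0,130),(40,140,255))[0]
print("ros",a[:2],b[:2],plane("top",a[0][0],.06),two(a[0][0],b[0][0]))
for n,im,bx in(("top",t,(290,150,340,232)),("side",s,(235,125,320,165))):
    g=blob(im,bx,(5,190,120),(14,255,255))[0][:4];print(n,"orange",[(c,A,plane(n,c,.041)) for c,A in g])
    g=blob(im,bx,(0,0,0),(180,255,60))[0][:4];print(n,"dark",[(c,A,plane(n,c,.041)) for c,A in g])
v=cv2.resize(t[145:235,285:345],None,fx=6,fy=6,interpolation=2);w=cv2.resize(s[120:180,235:325],None,fx=6,fy=6,interpolation=2)
v=v[:540];w=cv2.copyMakeBorder(w,0,540-w.shape[0],0,0,0);cv2.imwrite("pics/crop.png",cv2.resize(np.hstack([v,w]),(800,480)))
E
```

```text
red (array([185.3784, 145.    ]), np.int32(74)) (array([187.6   , 249.4706]), np.int32(85)) [0.6393 0.1552 0.05  ] (array([0.6387, 0.1551, 0.05  ]), np.float64(0.0011581315358151676))
green (array([182.9565, 161.7826]), np.int32(69)) (array([209.0619, 254.8454]), np.int32(97)) [0.5835 0.1606 0.05  ] (array([0.5833, 0.1606, 0.0501]), np.float64(0.00031757940914110426))
blue (array([180.5263, 178.1184]), np.int32(76)) (array([230.699 , 260.5437]), np.int32(103)) [0.53  0.166 0.05 ] (array([0.5294, 0.1661, 0.0496]), np.float64(0.001297211512204407))
ros [(array([222.1739, 160.7174]), np.int32(46))] [(array([221.2895, 211.9211]), np.int32(38))] [0.5862 0.0348 0.06  ] (array([0.5847, 0.0345, 0.0641]), np.float64(0.0008148965208366476))
top orange [(array([308.1905, 195.6905]), np.int32(42), array([ 0.4803, -0.2406,  0.041 ])), (array([324.0488, 193.8293]), np.int32(41), array([ 0.4869, -0.2915,  0.041 ]))]
top dark [(array([323. , 164.5]), np.int32(8), array([ 0.5833, -0.2905,  0.041 ])), (array([301.4286, 166.    ]), np.int32(7), array([ 0.5773, -0.2204,  0.041 ]))]
side orange [(array([279.5, 151. ]), np.int32(20), array([ 0.4799, -0.253 ,  0.041 ])), (array([282., 140.]), np.int32(7), array([ 0.4806, -0.3048,  0.041 ])), (array([273.5, 139. ]), np.int32(4), array([ 0.5069, -0.3045,  0.041 ]))]
side dark [(array([252.6341, 153.5122]), np.int32(123), array([ 0.5562, -0.2264,  0.041 ])), (array([255.6393, 139.4672]), np.int32(122), array([ 0.5602, -0.2917,  0.041 ])), (array([301.6486, 152.5946]), np.int32(74), array([ 0.4142, -0.2586,  0.041 ])), (array([298.0152, 145.1818]), np.int32(66), array([ 0.4293, -0.2901,  0.041 ]))]
```

View pics/crop.png

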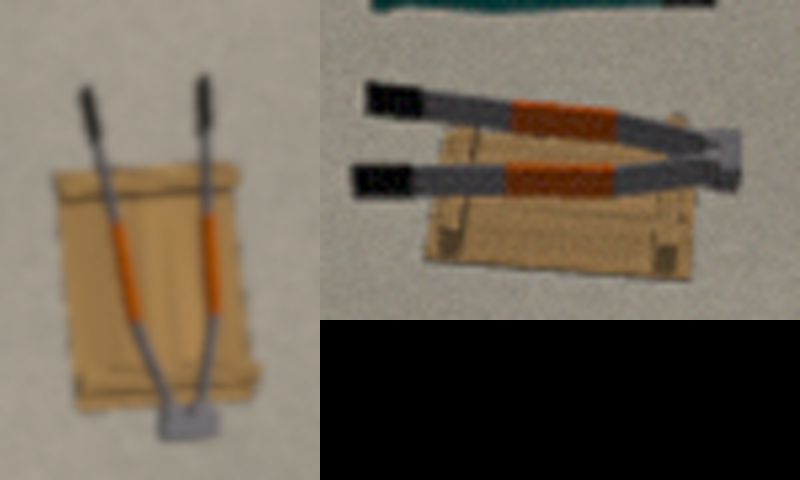

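The crop confirms the choice: orange grips, black jaws towards +x, and the grey hinge end at crop (188,420), lying on the wooden rest. Next I compute the tongs' pose and the moves.

```bash
cat >> h.py <<'E'
def go(target,yaw=None):
    """shift (units) and twist (units) from the present pose; yaw of tool x, deg"""
    from station import arm
    from scipy.spatial.transform import Rotation as Ro
    s=arm.get_state();w,x,y,z=s["tool_rot"];R=Ro.from_quat([x,y,z,w]).as_matrix()
    cy=np.degrees(np.arctan2(R[1,0],R[0,0]))
    print("shift",np.round(R.T@(np.array(target)-s["tool_pos"])/.2,3),"yaw",cy.round(2),"tz",R[:,2].round(4),
      "twist",None if yaw is None else round(-(yaw-cy)/90,3),"t",s["time"],"q",s["qpos"].round(2),"F",s["ft_force"].round(1))
E
python3 - <<'E'
from h import *
np.set_printoptions(precision=4,suppress=True)
t=cv2.imread("pics/top0.png");s=cv2.imread("pics/side0.png")
from itertools import product
P={}
# orange grips, centre of visible tops ~z .05 
for n,im,bx,z in(("top",t,(290,150,340,232),.050),):
    g=[c for c,A in blob(im,bx,(4,190,90),(15,255,255))[0][:2]]
    q=[plane(n,c,z) for c in g];print("grips",q,"mid",np.mean(q,0))
    g=[c for c,A in blob(im,bx,(0,0,0),(180,255,80))[0][:6]];print(g,[plane(n,c,z) for c in g])
for c in [(302.5,144+18.5),(301.3,162),(323.3,160)]: print(plane("top",c,.05))
print("hinge end",plane("top",(285+188/5.333,145+438/5.333),.045),plane("top",(285+188/5.333,145+402/5.333),.052))
go((.639,.155,.10))
E
```

```text
grips [array([ 0.4788, -0.2391,  0.05  ]), array([ 0.4854, -0.2896,  0.05  ])] mid [ 0.4821 -0.2643  0.05  ]
[array([322.5556, 164.5   ]), array([301.4   , 166.2667])] [array([ 0.581 , -0.2871,  0.05  ]), array([ 0.5742, -0.2189,  0.05  ])]
[ 0.5866 -0.2226  0.05  ]
[ 0.5882 -0.2187  0.05  ]
[ 0.5959 -0.2899  0.05  ]
hinge end [ 0.3803 -0.2761  0.045 ] [ 0.4008 -0.2752  0.052 ]
shift [ 3.268 -3.137  0.535] yaw 19.93 tz [-0.0003  0.0009 -1.    ] twist None t 0.1 q [-1.26  0.38  1.73 -0.    1.03 -0.03] F [ 0.4 -0.6  0.9]
```

```bash
for i in 1; do
python3 -m creep '{"gripper":[1,1,1,1,1,1],"xyz":[[0.82,-0.78,0],[0.82,-0.78,0],[0.82,-0.78,0],[0.82,-0.78,0],[0.82,-0.78,0],[0.82,-0.78,0]],"twist":[0,0,0,0,0,0]}' 20
python3 -m creep '{"gripper":[1,1,1,1,1,1],"xyz":[[0.82,-0.78,0],[0.82,-0.78,0],[0.82,-0.78,0],[0.82,-0.78,0],[0.82,-0.78,0],[0.82,-0.78,0]],"twist":[0,0,0,0,0,0]}'
python3 -m creep '{"gripper":[1,1,1,1,1,1],"xyz":[[0.82,-0.78,0],[0.82,-0.78,0],[0.82,-0.78,0],[0.82,-0.78,0],[0.82,-0.78,0],[0.82,-0.78,0]],"twist":[0,0,0,0,0,0]}'
python3 -m creep '{"gripper":[1,1,1,1,1,1],"xyz":[[0.8,-0.78,0.5],[0.8,-0.78,0.5],[0.8,-0.78,0.5],[0.8,-0.78,0.5],[0.8,-0.78,0.5],[0.8,-0.78,0.5]],"twist":[0,0,0,0,0,0]}'
done
python3 -c "
from h import *
go((.639,.155,.075),0)
from station import snapshot
cv2.imwrite('pics/w1.png',snapshot('wrist'))"
```

```text
time: 0.7
tool_pos: [0.3405, -0.4527, 0.2067]
tool_rot: [-0.0, 0.985, 0.174, -0.0]
ft_force: [0.1, -0.5, -0.1]
gripper_width: 0.504
grip_force: 0.0
time: 1.3
tool_pos: [0.4415, -0.2512, 0.2069]
tool_rot: [-0.0, 0.985, 0.174, 0.0]
ft_force: [0.1, -0.7, -0.3]
gripper_width: 0.009
grip_force: 0.0
time: 1.9
tool_pos: [0.543, -0.0491, 0.2069]
tool_rot: [-0.0, 0.985, 0.174, 0.0]
ft_force: [0.0, -0.5, -0.4]
gripper_width: 0.002
grip_force: 0.0
time: 2.5
tool_pos: [0.6396, 0.1522, 0.1041]
tool_rot: [-0.0, 0.985, 0.174, -0.001]
ft_force: [-0.3, -0.6, 0.0]
gripper_width: 0.007
grip_force: 0.0
shift [ 0.002 -0.014  0.146] yaw 20.03 tz [-2.3e-03 -4.0e-04 -1.0e+00] twist 0.223 t 2.5 q [0.2  0.45 1.86 0.   0.84 1.42] F [-0.3 -0.6  0. ]
```

View pics/w1.png

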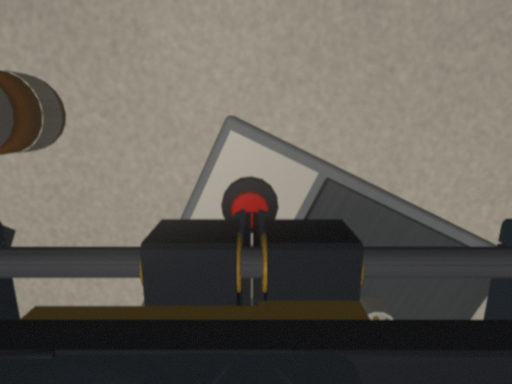

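The wrist view shows the closed fingertips at (250,240) directly over the red cap at (250,212), with nothing in the way. Pressing.

```bash
python3 -m creep '{"gripper":[1,1,1,1],"xyz":[[0,-0.01,0.1],[0,-0.01,0.15],[0,-0.01,0.17],[0,-0.01,0.17]],"twist":[0,0,0,0]}'
python3 -m creep '{"gripper":[1,1,1],"xyz":[[0,0,0.01],[0,0,0.02],[0,0,0.02]],"twist":[0,0,0]}'
python3 -m creep '{"gripper":[1,1],"xyz":[[0,0,0.01],[0,0,0.01]],"twist":[0,0]}'
```

```text
time: 2.95
tool_pos: [0.638, 0.1515, 0.0728]
tool_rot: [0.0, 0.985, 0.173, -0.0]
ft_force: [-1.2, 1.4, -0.4]
gripper_width: 0.004
grip_force: 0.0
time: 3.25
tool_pos: [0.6383, 0.1526, 0.0691]
tool_rot: [-0.0, 0.985, 0.173, 0.0]
ft_force: [-0.3, 0.4, -0.2]
gripper_width: 0.006
grip_force: 0.0
time: 3.45
tool_pos: [0.6381, 0.1527, 0.0668]
tool_rot: [0.0, 0.985, 0.173, -0.0]
ft_force: [-0.3, -0.5, -0.8]
gripper_width: 0.006
grip_force: 0.0
```

```bash
python3 -m creep '{"gripper":[1,1,1],"xyz":[[0,0,0.01],[0,0,0.01],[0,0,0.01]],"twist":[0,0,0]}'
python3 -m creep '{"gripper":[1,1,1],"xyz":[[0,0,0.01],[0,0,0.01],[0,0,0.01]],"twist":[0,0,0]}'
```

```text
time: 3.75
tool_pos: [0.6381, 0.1527, 0.0648]
tool_rot: [-0.0, 0.985, 0.173, -0.0]
ft_force: [-0.3, -0.3, 0.3]
gripper_width: -0.002
grip_force: 0.0
time: 4.05
tool_pos: [0.6381, 0.1526, 0.0629]
tool_rot: [0.0, 0.985, 0.173, -0.0]
ft_force: [-0.2, -0.5, -0.4]
gripper_width: 0.006
grip_force: 0.0
```

```bash
python3 -c "
from station import snapshot
import cv2,numpy as np
a=cv2.resize(snapshot('wrist')[150:290,180:340],None,fx=2.5,fy=2.5,interpolation=2)
b=cv2.resize(snapshot('side')[190:330,150:310],None,fx=2.5,fy=2.5,interpolation=2)
cv2.imwrite('pics/w2.png',np.hstack([a,b]))"
```

```text
(no output)
```

View pics/w2.png

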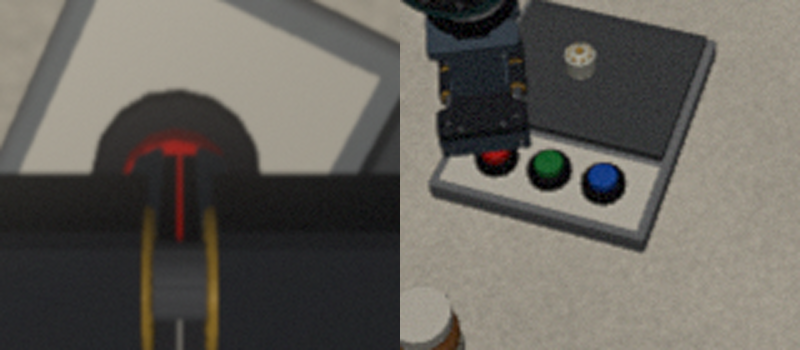

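The fingertips hang right at the red cap (wrist crop (178,150), side crop (490,150)), but no force shows yet. I continue down in small steps.

```bash
python3 -m creep '{"gripper":[1,1],"xyz":[[0,0,0.01],[0,0,0.01]],"twist":[0,0]}'|sed -n '2p;4p'
python3 -m creep '{"gripper":[1,1],"xyz":[[0,0,0.01],[0,0,0.01]],"twist":[0,0]}'|sed -n '2p;4p'
```

```text
tool_pos: [0.638, 0.1526, 0.0607]
ft_force: [-0.2, -0.4, -0.5]
tool_pos: [0.638, 0.1526, 0.0586]
ft_force: [0.2, -0.5, 0.0]
```

```bash
python3 -m creep '{"gripper":[1,1],"xyz":[[0,0,0.01],[0,0,0.01]],"twist":[0,0]}'|sed -n '2p;4p'
python3 -c "
from station import snapshot
import cv2,numpy as np
a=cv2.resize(snapshot('wrist')[150:290,180:340],None,fx=2.5,fy=2.5,interpolation=2)
b=cv2.resize(snapshot('side')[220:280,165:255],None,fx=5.83,fy=5.83,interpolation=2)[:350,:400]
cv2.imwrite('pics/w3.png',np.hstack([a,b]))"
```

```text
tool_pos: [0.6381, 0.1526, 0.0567]
ft_force: [-0.8, 0.2, 0.2]
```

View pics/w3.png

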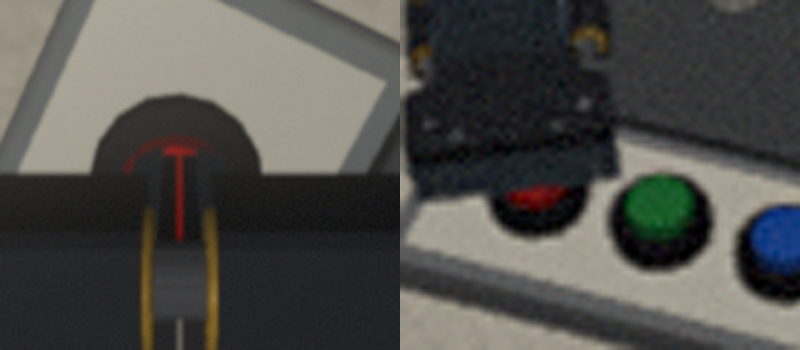

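The red cap still looks nearly up: the red rim in the side crop is at (538,195), about where it was. The wrist view shows the tips over its centre at (178,150). I continue down.

```bash
python3 -c "
from station import arm;print(arm.tip_reach,[a for a in dir(arm) if a[0]!='_'])"
python3 -m creep '{"gripper":[1,1],"xyz":[[0,0,0.01],[0,0,0.01]],"twist":[0,0]}'|sed -n '2p;4p'
python3 -m creep '{"gripper":[1,1],"xyz":[[0,0,0.01],[0,0,0.01]],"twist":[0,0]}'|sed -n '2p;4p'
```

```text
0.017 ['IKError', 'get_state', 'tip_reach']
tool_pos: [0.6381, 0.1526, 0.0547]
ft_force: [0.7, -0.1, 0.1]
tool_pos: [0.638, 0.1526, 0.0527]
ft_force: [0.8, -0.3, 0.6]
```

```bash
python3 -c "
from h import *
c=camera_info('wrist');H=np.linalg.inv(c['hand_eye'])
for x in(0,.011,.016):
  for z in(0,.009,.017,.025):
    p=H@[x,0,z,1];p=c['camera_matrix']@p[:3];print(x,z,(p[:2]/p[2]).round(1))
def side(X):
  c=camera_info('side');p=c['camera_matrix']@(c['R']@X+c['t']);return (p[:2]/p[2]).round(1)
for z in (.052,.046): print('cap',z,side(np.array([.639,.155,z])))
from station import snapshot,arm
s=arm.get_state()['tool_pos'];print(s,'tip',side(s-[0,0,.017]))
m=snapshot('side');cv2.imwrite('pics/s4.png',m)
for n,(lo,hi) in {'red':((0,120,60),(8,255,255)),'green':((50,100,40),(80,255,255)),'blue':((105,120,60),(125,255,255))}.items():
  for im in (cv2.imread('pics/side0.png'),m):
    M=cv2.inRange(cv2.cvtColor(im[235:280,170:248],cv2.COLOR_BGR2HSV),lo,hi);ys,xs=np.nonzero(M);print(n,len(ys),xs.min()+170,xs.max()+170,ys.min()+235,ys.max()+235)
"
```

```text
0 0 [250.4 233.8]
0 0.009 [250.4 228.6]
0 0.017 [250.5 224.3]
0 0.025 [250.5 220.3]
0.011 0 [250.4 215.3]
0.011 0.009 [250.4 210.8]
0.011 0.017 [250.5 207.1]
0.011 0.025 [250.5 203.7]
0.016 0 [250.4 206.6]
0.016 0.009 [250.4 202.5]
0.016 0.017 [250.5 199.2]
0.016 0.025 [250.5 196.1]
cap 0.052 [187.2 248.8]
cap 0.046 [187.4 250.3]
[0.63804937 0.15262047 0.05267752] tip [188.6 252.2]
red 85 182 193 245 255
red 5 185 188 254 255
green 97 204 214 250 260
green 103 203 215 250 260
blue 103 225 236 256 266
blue 106 225 236 255 266
```

```bash
e(){ python3 -c "
from station import arm;s=arm.get_state();print(s['tool_pos'][2].round(4),s['ft_force'].round(1),s['torque'].round(2),s['joint_efforts'].round(2))"; }; e
python3 -m creep '{"gripper":[1,1],"xyz":[[0,0,0.01],[0,0,0.01]],"twist":[0,0]}'>/dev/null; e
python3 -m creep '{"gripper":[1,1],"xyz":[[0,0,-0.05],[0,0,-0.05]],"twist":[0,0]}'>/dev/null; e
python3 -m creep '{"gripper":[1,1,1],"xyz":[[0,0,-0.1],[0,0,-0.1],[0,0,-0.1]],"twist":[0,0,0]}'>/dev/null; e
python3 -c "
from station import snapshot
import cv2,numpy as np
cv2.imwrite('pics/w5.png',snapshot('wrist'))
m=snapshot('side');cv2.imwrite('pics/s5.png',m)"
```

```text
0.0528 [ 0.5 -0.3  0.6] [-0.08  0.01  0.  ] [-0.000e+00 -7.751e+01 -3.366e+01  3.000e-02 -1.000e-01  0.000e+00]
0.0507 [ 0.7 -0.1 -0.4] [-0.05 -0.01  0.  ] [-1.000e-02 -7.795e+01 -3.383e+01  3.000e-02 -1.300e-01  0.000e+00]
0.0625 [0.1 0.5 0.1] [ 0.03  0.02 -0.04] [ 2.000e-02 -7.586e+01 -3.293e+01  3.000e-02  2.400e-01 -0.000e+00]
0.0813 [-0.6  0.2 -0.2] [0.06 0.02 0.03] [ 1.000e-02 -7.811e+01 -3.653e+01  4.000e-02 -2.000e-02  0.000e+00]
```

View pics/s5.png

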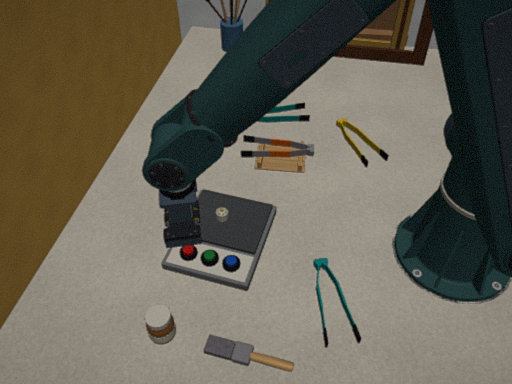

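The side view shows the gripper above the red key (187,252) and nothing disturbed. No force or torque has appeared, so the tips simply haven't reached the cap. I go lower, watching the force.

```bash
python3 -m creep '{"gripper":[1,1,1,1],"xyz":[[0,0.0,0.08],[0,0,0.15],[0,0,0.16],[0,0,0.16]],"twist":[0,0,0,0]}'|sed -n '1,2p;4p'
python3 -m creep '{"gripper":[1,1],"xyz":[[0,0,0.01],[0,0,0.01]],"twist":[0,0]}'|sed -n '2p;4p'
python3 -m creep '{"gripper":[1,1],"xyz":[[0,0,0.005],[0,0,0.005]],"twist":[0,0]}'|sed -n '2p;4p'
python3 -c "
from station import snapshot
import cv2
cv2.imwrite('pics/w6.png',cv2.resize(snapshot('wrist')[150:270,171:331],(800,600),interpolation=2))"
```

```text
time: 6.5
tool_pos: [0.6374, 0.1525, 0.0475]
ft_force: [-0.8, -0.1, 0.3]
tool_pos: [0.6383, 0.1527, 0.047]
ft_force: [-0.5, -0.2, -0.9]
tool_pos: [0.6383, 0.1527, 0.0461]
ft_force: [-0.3, -1.2, -0.2]
```

View pics/w6.png

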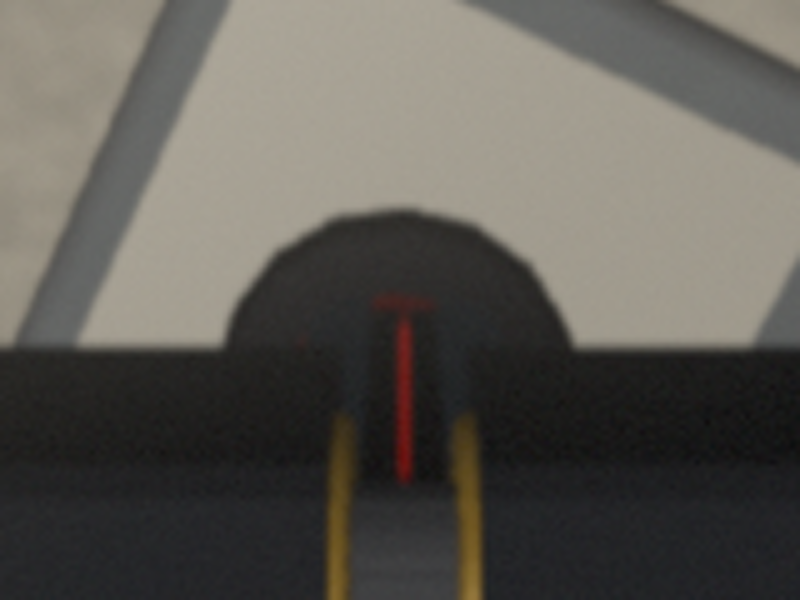

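The wrist crop shows the red cap rim at (405,300) at the front end of the fingers (405,310), and the cap has not sunk relative to its housing. The finger ends project at a row that means they are about 25 mm shorter when closed than tip_reach says. I continue in steps, expecting contact near TCP z 0.04.

```bash
for k in 1; do
python3 -m creep '{"gripper":[1,1],"xyz":[[0,0,0.01],[0,0,0.01]],"twist":[0,0]}'|sed -n '2p;4p'
python3 -m creep '{"gripper":[1,1],"xyz":[[0,0,0.01],[0,0,0.01]],"twist":[0,0]}'|sed -n '2p;4p'
python3 -m creep '{"gripper":[1,1],"xyz":[[0,0,0.01],[0,0,0.01]],"twist":[0,0]}'|sed -n '2p;4p'
done
```

```text
tool_pos: [0.6384, 0.1527, 0.044]
ft_force: [0.0, -0.4, 2.1]
tool_pos: [0.6384, 0.1527, 0.0419]
ft_force: [0.6, 0.4, 2.7]
tool_pos: [0.6384, 0.1527, 0.0399]
ft_force: [1.1, -0.2, 4.4]
```

Contact began at about TCP z 0.045. I continue until fully down.

```bash
python3 -m creep '{"gripper":[1,1,1],"xyz":[[0,0,0.004],[0,0,0.004],[0,0,0.004]],"twist":[0,0,0]}'|sed -n '2p;4p'
python3 -m creep '{"gripper":[1,1,1],"xyz":[[0,0,0.004],[0,0,0.004],[0,0,0.004]],"twist":[0,0,0]}'|sed -n '2p;4p'
```

```text
tool_pos: [0.6384, 0.1527, 0.0393]
ft_force: [0.6, 0.6, 4.6]
tool_pos: [0.6385, 0.1527, 0.0391]
ft_force: [-4.0, -0.5, 15.0]
```

Red is fully down, with a 15 N stop. Now I raise and go over to blue.

```bash
python3 -m creep '{"gripper":[1,1,1,1],"xyz":[[0,0,-0.05],[0,0,-0.2],[0,0,-0.2],[0,0,-0.2]],"twist":[0,0,0,0]}'|sed -n '1,2p;4p'
python3 -c "
from h import *
go((.529,.1645,.048))"
```

```text
time: 8.55
tool_pos: [0.6382, 0.1527, 0.0786]
ft_force: [-0.6, 0.9, -0.6]
shift [-0.493 -0.242  0.153] yaw 19.93 tz [ 5.e-04  1.e-04 -1.e+00] twist None t 8.55 q [0.2  0.48 1.87 0.   0.79 1.42] F [-0.6  0.9 -0.6]
```

```bash
python3 -m creep '{"gripper":[1,1,1,1,1],"xyz":[[-0.2,-0.1,0],[-0.4,-0.2,0],[-0.49,-0.24,0],[-0.49,-0.24,0],[-0.49,-0.24,0]],"twist":[0,0,0,0,0]}'|sed -n '1,2p;4p'
python3 -m creep '{"gripper":[1,1,1,1],"xyz":[[0,0,0.1],[0,0,0.15],[0,0,0.15],[0,0,0.15]],"twist":[0,0,0,0]}'|sed -n '1,2p;4p'
python3 -m creep '{"gripper":[1,1,1],"xyz":[[0,0,0.01],[0,0,0.02],[0,0,0.02]],"twist":[0,0,0]}'|sed -n '1,2p;4p'
python3 -m creep '{"gripper":[1,1],"xyz":[[0,0,0.01],[0,0,0.01]],"twist":[0,0]}'|sed -n '1,2p;4p'
```

```text
time: 9.05
tool_pos: [0.5296, 0.1644, 0.0779]
ft_force: [0.1, 0.5, 0.2]
time: 9.45
tool_pos: [0.53, 0.1643, 0.0482]
ft_force: [0.1, -0.2, 0.3]
time: 9.75
tool_pos: [0.5301, 0.1644, 0.0446]
ft_force: [1.0, -0.5, 1.3]
time: 9.95
tool_pos: [0.53, 0.1644, 0.0425]
ft_force: [1.9, -0.8, 2.4]
```

```bash
python3 -m creep '{"gripper":[1,1],"xyz":[[0,0,0.01],[0,0,0.01]],"twist":[0,0]}'|sed -n '1,2p;4p'
python3 -m creep '{"gripper":[1,1],"xyz":[[0,0,0.005],[0,0,0.005]],"twist":[0,0]}'|sed -n '1,2p;4p'
```

```text
time: 10.15
tool_pos: [0.53, 0.1645, 0.0404]
ft_force: [2.2, -0.5, 4.4]
time: 10.35
tool_pos: [0.53, 0.1644, 0.0394]
ft_force: [3.3, -0.8, 4.8]
```

```bash
python3 -m creep '{"gripper":[1,1,1],"xyz":[[0,0,0.003],[0,0,0.003],[0,0,0.003]],"twist":[0,0,0]}'|sed -n '1,2p;4p'
```

```text
time: 10.65
tool_pos: [0.53, 0.1645, 0.0392]
ft_force: [0.6, -0.6, 11.4]
```

Blue is fully down too. Raising, opening, and going above the tongs.

```bash
python3 -m creep '{"gripper":[1,1,1,-1,-1],"xyz":[[0,0,-0.1],[0,0,-0.35],[0,0,-0.55],[0,0,-0.55],[0,0,-0.55]],"twist":[0,0,0.15,0.15,0.15]}'|sed -n '1,2p;4p'
python3 -c "
from h import *
go((.4825,-.2645,.12),6.6)"
```

```text
time: 11.15
tool_pos: [0.5295, 0.1644, 0.1493]
ft_force: [-0.2, 0.2, 0.3]
shift [-0.471  2.105  0.146] yaw 6.35 tz [ 6.e-04  2.e-04 -1.e+00] twist -0.003 t 11.15 q [0.26 0.23 2.06 0.   0.85 1.72] F [-0.2  0.2  0.3]
```

```bash
python3 -m creep '{"gripper":[-1,-1,-1,-1,-1],"xyz":[[-0.05,0.25,0],[-0.1,0.5,0],[-0.15,0.75,0],[-0.22,1,0],[-0.22,1,0]],"twist":[0,0,0,0,0]}'|sed -n '1,2p'
python3 -m creep '{"gripper":[-1,-1,-1,-1,-1,-1],"xyz":[[-0.05,0.25,0],[-0.1,0.5,0],[-0.15,0.75,0],[-0.22,1,0],[-0.22,1,0],[-0.22,1,0]],"twist":[0,0,0,0,0,0]}'|sed -n '1,2p;5p'
python3 -c "
from h import *
go((.4825,-.2645,.12),6.6)
from station import snapshot,arm
m=snapshot('wrist');cv2.imwrite('pics/w7.png',m)
s=arm.get_state()
c=camera_info('wrist');K=np.linalg.inv(c['camera_matrix'])
g,_=blob(m,(0,0,512,384),(4,170,60),(15,255,255));
for p,A in g[:4]: print(p,A)
"
```

```text
time: 11.65
tool_pos: [0.5063, -0.043, 0.1473]
time: 12.25
tool_pos: [0.4861, -0.2432, 0.1475]
gripper_width: 1.003
shift [-0.03   0.104  0.137] yaw 6.42 tz [-0.002   0.0013 -1.    ] twist -0.002 t 12.25 q [-0.51  0.22  2.08  0.    0.85  0.95] F [ 0.2  0.5 -0. ]
[306.57894737 202.35725678] 627
[248.74637681 203.10869565] 414
```

View pics/w7.png

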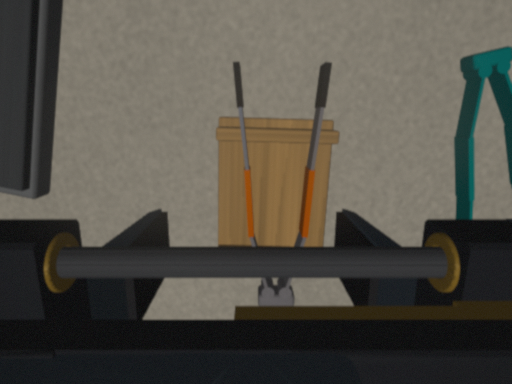

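The wrist view shows the orange tongs between the open fingers: grips at (249,203) and (307,202), jaw tips at (238,70) and (325,70), hinge block at (276,297). I refine the pose from this.

```bash
cat >> h.py <<'E'
def wplane(uv,z,s):
    from scipy.spatial.transform import Rotation as Ro
    c=camera_info("wrist");H=c["hand_eye"];w,x,y,q=s["tool_rot"];R=Ro.from_quat([x,y,q,w]).as_matrix()
    d=R@H[:3,:3]@np.linalg.solve(c["camera_matrix"],[uv[0],uv[1],1.]);o=R@H[:3,3]+s["tool_pos"]
    return o+d*(z-o[2])/d[2]
E
python3 -c "
from h import *
from station import arm
np.set_printoptions(precision=4,suppress=True)
s=arm.get_state();m=cv2.imread('pics/w7.png')
hs=cv2.cvtColor(m,cv2.COLOR_BGR2HSV)
g,(M,l,i)=blob(m,(0,0,512,384),(4,170,60),(15,255,255))
for j in i[:2]:
  ys,xs=np.nonzero(l==j)
  for y in (180,205,230): r=xs[ys==y];print(y,r.min(),r.max(),wplane((r.min(),y),.052,s),wplane((r.max(),y),.052,s))
  print('rows',ys.min(),ys.max(),wplane((xs.mean(),ys.min()),.052,s),wplane((xs.mean(),ys.max()),.041,s))
g,_=blob(m,(220,55,345,115),(0,0,0),(180,255,70));print([(c,A,wplane(c,.048,s)) for c,A in g[:2]])
print('hinge',wplane((276,290),.052,s))
go((.4825,-.2645,.12),6.6)"
```

```text
180 305 313 [ 0.5043 -0.2862  0.052 ] [ 0.505  -0.2929  0.052 ]
205 302 311 [ 0.4824 -0.2869  0.052 ] [ 0.4833 -0.2946  0.052 ]
230 300 308 [ 0.4598 -0.2886  0.052 ] [ 0.4606 -0.2955  0.052 ]
rows 168 236 [ 0.5145 -0.286   0.052 ] [ 0.4511 -0.2975  0.041 ]
180 245 250 [ 0.4985 -0.2361  0.052 ] [ 0.499  -0.2402  0.052 ]
205 246 252 [ 0.477  -0.2393  0.052 ] [ 0.4776 -0.2444  0.052 ]
230 248 253 [ 0.4547 -0.2435  0.052 ] [ 0.4552 -0.2478  0.052 ]
rows 170 236 [ 0.5073 -0.2382  0.052 ] [ 0.4451 -0.2451  0.041 ]
[(array([322.4049,  86.1416]), np.int32(452), array([ 0.5805, -0.2892,  0.048 ])), (array([237.9057,  84.4549]), np.int32(244), array([ 0.5742, -0.222 ,  0.048 ]))]
hinge [ 0.4    -0.2753  0.052 ]
shift [-0.031  0.109  0.138] yaw 6.47 tz [-0.0019  0.0013 -1.    ] twist -0.001 t 12.3 q [-0.51  0.22  2.08  0.    0.85  0.95] F [ 0.  -0.5 -0.7]
```

```bash
python3 -m creep '{"gripper":[-1,-1,-1,-1],"xyz":[[-0.045,0.12,0.1],[-0.045,0.12,0.3],[-0.045,0.12,0.3],[-0.045,0.12,0.3]],"twist":[0,0,0,0]}'|sed -n '1,2p'
python3 -m creep '{"gripper":[-1,-1,-1,-1,-1],"xyz":[[0,0,0.1],[0,0,0.2],[0,0,0.25],[0,0,0.25],[0,0,0.25]],"twist":[0,0,0,0,0]}'
python3 -c "
from h import *
go((.480,-.2665,.037),6.5)
from station import snapshot
cv2.imwrite('pics/w8.png',snapshot('wrist'))"
```

```text
time: 12.7
tool_pos: [0.4806, -0.2662, 0.0886]
time: 13.2
tool_pos: [0.4814, -0.2678, 0.0399]
tool_rot: [0.0, 0.998, 0.056, 0.0]
ft_force: [0.5, -0.9, 0.0]
gripper_width: 1.0
grip_force: 0.0
shift [-0.006 -0.007  0.014] yaw 6.46 tz [ 8.e-04 -5.e-04 -1.e+00] twist -0.0 t 13.2 q [-0.55  0.41  2.09  0.    0.64  0.91] F [ 0.5 -0.9  0. ]
```

```bash
python3 -m creep '{"gripper":[-0.2,-0.2,-0.2,-0.2,-0.2,-0.2,-0.2,-0.2],"xyz":[[-0.005,-0.005,0.01],[-0.005,-0.005,0.01],[-0.005,-0.005,0.01],[-0.005,-0.005,0.01],[-0.005,-0.005,0.01],[-0.005,-0.005,0.01],[-0.005,-0.005,0.01],[-0.005,-0.005,0.01]],"twist":[0,0,0,0,0,0,0,0]}' 15
python3 -m creep '{"gripper":[-0.14,-0.14,-0.14,-0.14],"xyz":[[0,0,0],[0,0,0],[0,0,0],[0,0,0]],"twist":[0,0,0,0]}'
```

```text
time: 14.05
tool_pos: [0.4798, -0.267, 0.0368]
tool_rot: [0.0, 0.998, 0.056, 0.0]
ft_force: [-0.4, -0.1, 2.8]
gripper_width: 0.598
grip_force: 4.8
time: 14.45
tool_pos: [0.4798, -0.267, 0.0368]
tool_rot: [0.0, 0.998, 0.056, 0.0]
ft_force: [0.9, -0.6, 2.6]
gripper_width: 0.569
grip_force: 5.7
```

```bash
python3 -m creep '{"gripper":[-0.14,-0.14,-0.14,-0.14,-0.14,-0.14,-0.14,-0.14],"xyz":[[0,0,-0.05],[0,0,-0.1],[0,0,-0.2],[0,0,-0.35],[0,0,-0.5],[0,0,-0.6],[0,0,-0.6],[0,0,-0.6]],"twist":[0,0,0,0,0,0,0,0]}'
python3 -c "
from h import *
from station import arm,snapshot
np.set_printoptions(precision=4,suppress=True)
s=arm.get_state();m=snapshot('wrist');cv2.imwrite('pics/w9.png',m)
g,_=blob(m,(150,0,350,140),(0,0,0),(180,255,70));print([(c.round(1),A) for c,A in g[:3]])
cv2.imwrite('pics/s9.png',snapshot('side'));cv2.imwrite('pics/t9.png',snapshot('top'))
go((.48,-.265,.157))
a=cv2.imread('pics/w9.png')[:,90:410];b=cv2.imread('pics/s9.png')[60:220,180:360];b=cv2.resize(b,(432,384))
cv2.imwrite('pics/v9.png',np.hstack([a,b]))"
```

```text
time: 15.25
tool_pos: [0.4795, -0.2669, 0.157]
tool_rot: [0.0, 0.998, 0.056, 0.0]
ft_force: [0.5, 0.2, -1.0]
gripper_width: 0.568
grip_force: 4.3
[(array([159.8, 119.6]), np.int32(914)), (array([340.8, 121.3]), np.int32(704))]
shift [ 0.006 -0.007 -0.007] yaw 6.43 tz [-0.0015  0.001  -1.    ] twist None t 15.4 q [-0.55  0.21  2.07  0.    0.86  0.91] F [-1.  -0.3 -0.7]
```

View pics/v9.png

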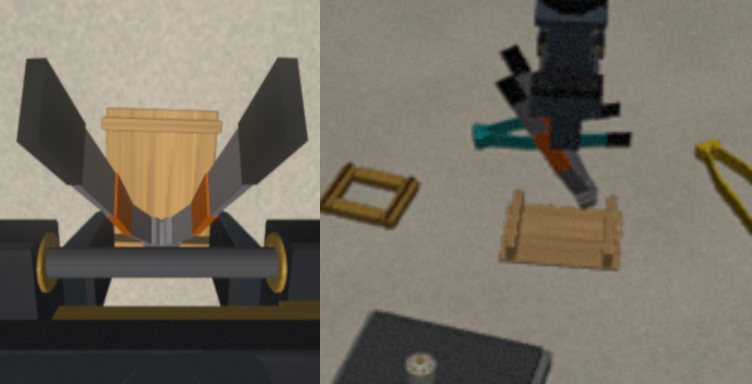

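The view shows the tongs have pitched about the grip: jaws up in the wrist view at (35,60) and (290,60), back end down in the side crop at (585,205), tilted about 50°. They have not dropped. I'll lower them back onto the rest, shifted 16 mm back so the rear rail levels them, then regrip firmer and closer to the hinge.

```bash
python3 -m creep '{"gripper":[-0.14,-0.14,-0.14,-0.14],"xyz":[[-0.08,0,0],[-0.08,0,0.1],[-0.08,0,0.1],[-0.08,0,0.1]],"twist":[0,0,0,0]}'|sed -n '1,2p;4,6p'
python3 -m creep '{"gripper":[-0.14,-0.14,-0.14,-0.14,-0.14,-0.14,-0.14,-0.14],"xyz":[[0,0,0.02],[0,0,0.04],[0,0,0.06],[0,0,0.08],[0,0,0.1],[0,0,0.12],[0,0,0.14],[0,0,0.16]],"twist":[0,0,0,0,0,0,0,0]}'|sed -n '1,2p;4,6p'
python3 -m creep '{"gripper":[-0.14,-0.14,-0.14,-0.14,-0.14,-0.14,-0.14,-0.14],"xyz":[[0,0,0.02],[0,0,0.04],[0,0,0.06],[0,0,0.08],[0,0,0.1],[0,0,0.12],[0,0,0.14],[0,0,0.16]],"twist":[0,0,0,0,0,0,0,0]}'|sed -n '1,2p;4,6p'
python3 -c "
from h import *
from station import arm,snapshot
s=arm.get_state();m=snapshot('wrist');cv2.imwrite('pics/w10.png',m)
g,_=blob(m,(100,0,400,160),(0,0,0),(180,255,70));print([(c.round(1),A) for c,A in g[:3]])"
```

```text
time: 15.8
tool_pos: [0.463, -0.2686, 0.1364]
ft_force: [-0.0, -0.3, -0.8]
gripper_width: 0.569
grip_force: 4.3
time: 16.6
tool_pos: [0.4641, -0.2689, 0.1046]
ft_force: [2.7, -0.1, 6.2]
gripper_width: 0.57
grip_force: 4.9
time: 17.4
tool_pos: [0.4653, -0.2694, 0.0734]
ft_force: [3.6, 0.7, 7.4]
gripper_width: 0.569
grip_force: 6.5
[(array([142.4,  64.9]), np.int32(6034)), (array([382.5,  37.4]), np.int32(2594))]
```

```bash
cat >> h.py <<'E'
def splane(uv,tcp,c,yaw=6.45,cam="side"):
    """camera ray with the vertical plane of the tongs at tool y=c: (ahead, above TCP) in m"""
    o,d=ray(cam,uv);a=np.radians(yaw);ex=np.array([np.cos(a),np.sin(a),0]);n=np.array([np.sin(a),-np.cos(a),0])
    p=o+d*((c-n@(o-tcp))/(n@d))-tcp;return np.round([ex@p,p[2]],4)
E
python3 -c "
from h import *
from station import arm,snapshot
t=np.array([.4795,-.2669,.157])
print('w9 back',splane((290.4,145.4),t,0),'jaw tips',splane((256.3,93.3),t,-.034),splane((260,80.8),t,.034))
s=arm.get_state();print(s['tool_pos'],s['time'])
m=snapshot('side');cv2.imwrite('pics/s10.png',m)
for nm,lo,hi in (('orange',(3,170,70),(16,255,255)),('dark',(0,0,0),(180,255,45))):
  g,(M,l,i)=blob(m,(225,60,330,190),lo,hi)
  for k,j in enumerate(i[:5]):
    ys,xs=np.nonzero(l==j)
    if len(ys)>8: print(nm,len(ys),'x',xs.min()+225,xs.max()+225,'y',ys.min()+60,ys.max()+60,[ (int(xs[ys==y].min()+225),int(y+60)) for y in (ys.min(),ys.max())],splane((xs.mean()+225,ys.mean()+60),s['tool_pos'],0))
for n in ('w9','w10'):
  m=cv2.imread(f'pics/{n}.png')
  g,(M,l,i)=blob(m,(90,0,420,160),(0,0,0),(180,255,75))
  for j in i[:2]:
    ys,xs=np.nonzero(l==j);print(n,len(ys),'x',xs.min()+90,xs.max()+90,'y',ys.min(),ys.max(),[(int(xs[ys==y].min()+90),int(xs[ys==y].max()+90),int(y)) for y in (ys.min()+2,int(ys.mean()),ys.max()-2)])
"
```

```text
w9 back [-0.0294 -0.1037] jaw tips [0.0694 0.097 ] [0.065  0.0919]
[ 0.46501841 -0.26927196  0.07287249] 17.45
orange 112 x 266 279 y 132 147 [(271, 132), (276, 147)] [0.0354 0.0018]
orange 29 x 267 272 y 121 129 [(271, 121), (272, 129)] [0.0476 0.0547]
dark 1096 x 273 308 y 96 154 [(275, 96), (287, 154)] [-0.0022  0.0724]
dark 916 x 263 316 y 60 94 [(263, 60), (284, 94)] [0.0095 0.2261]
dark 91 x 246 259 y 113 124 [(250, 113), (255, 124)] [0.0978 0.0733]
dark 74 x 249 260 y 99 110 [(253, 99), (256, 110)] [0.091  0.1211]
w9 5210 x 108 193 y 59 159 [(117, 136, 61), (110, 170, 118), (126, 192, 157)]
w9 4968 x 328 396 y 59 159 [(367, 386, 61), (333, 393, 116), (330, 376, 157)]
w10 6515 x 90 191 y 0 159 [(90, 141, 2), (109, 162, 62), (180, 188, 157)]
w10 3730 x 362 419 y 0 83 [(370, 419, 2), (363, 419, 34), (372, 374, 81)]
```

```bash
python3 -c "
from h import *
t=np.array([.4650,-.2693,.0729])
print('pad tips/ends near',splane((246,115),t,-.033),splane((258,123),t,-.03),'far',splane((249,101),t,.033),splane((259,110),t,.03))
print('orange near',splane((268,133),t,-.026),splane((277,147),t,-.024))
m=cv2.imread('pics/s10.png')
hs=cv2.cvtColor(m,cv2.COLOR_BGR2HSV)
for y in range(140,172,3): print(y,[tuple(int(v) for v in hs[y,x]) for x in range(268,300,4)])
"
```

```text
pad tips/ends near [0.1127 0.108 ] [0.0799 0.0803] far [0.1107 0.1082] [0.0818 0.0808]
orange near [0.0515 0.0434] [ 0.0243 -0.0087]
140 [(16, 41, 130), (12, 255, 78), (12, 248, 78), (4, 82, 53), (101, 124, 35), (113, 109, 28), (16, 30, 126), (19, 35, 139)]
143 [(18, 27, 143), (12, 81, 107), (10, 211, 87), (0, 46, 39), (114, 43, 30), (113, 32, 32), (28, 27, 133), (19, 29, 140)]
146 [(17, 128, 135), (17, 121, 135), (12, 255, 85), (12, 170, 69), (30, 5, 54), (140, 11, 68), (18, 34, 128), (18, 33, 141)]
149 [(17, 125, 139), (17, 131, 132), (18, 124, 134), (17, 40, 45), (113, 24, 43), (45, 9, 58), (0, 3, 84), (16, 125, 135)]
152 [(16, 127, 139), (17, 121, 147), (17, 129, 142), (17, 123, 149), (15, 35, 44), (174, 28, 45), (170, 23, 68), (10, 64, 84)]
155 [(17, 117, 144), (16, 132, 141), (18, 118, 138), (17, 125, 131), (18, 128, 140), (135, 7, 70), (174, 18, 71), (18, 102, 117)]
158 [(17, 120, 128), (15, 128, 131), (17, 123, 133), (17, 123, 137), (16, 128, 139), (19, 117, 118), (75, 9, 54), (18, 129, 130)]
161 [(16, 130, 135), (18, 121, 133), (17, 123, 137), (17, 123, 137), (17, 125, 137), (17, 125, 135), (17, 122, 132), (17, 118, 128)]
164 [(18, 128, 128), (17, 122, 128), (17, 124, 128), (17, 123, 129), (17, 126, 125), (16, 122, 127), (16, 122, 130), (18, 123, 126)]
167 [(16, 128, 132), (17, 127, 130), (16, 128, 133), (16, 124, 138), (18, 127, 135), (17, 128, 132), (16, 128, 133), (17, 127, 135)]
170 [(19, 30, 121), (20, 57, 94), (17, 59, 99), (14, 103, 97), (17, 116, 119), (16, 128, 132), (18, 122, 132), (17, 129, 136)]
```

Without more pictures, the blob measurements give: tongs pitched about 45°, back end on the rear rail 41 mm behind the TCP and 45 mm below it. I swing the grip along an arc about that back end to level them.

```bash
python3 -m creep '{"gripper":[-0.14,-0.14,-0.14,-0.14,-0.14,-0.14,-0.14,-0.14],"xyz":[[0.015,0,0.015],[0.03,0,0.03],[0.045,0,0.05],[0.06,0,0.07],[0.07,0,0.09],[0.08,0,0.11],[0.09,0,0.13],[0.09,0,0.13]],"twist":[0,0,0,0,0,0,0,0]}'|sed -n '1,2p;4,6p'
cat > look.py <<'E'
from h import *
from station import arm,snapshot
import sys
s=arm.get_state();t=s['tool_pos'];m=snapshot('side');cv2.imwrite(f'pics/s{sys.argv[1]}.png',m)
print(s['time'],t)
g,(M,l,i)=blob(m,(225,60,272,190),(0,0,0),(180,255,45))
for j in i[:4]:
    ys,xs=np.nonzero(l==j);xs=xs+225;ys=ys+60
    if 30<len(ys)<250:
        a=np.argmin(xs);b=np.argmax(xs)
        print('pad',len(ys),(xs.mean().round(1),ys.mean().round(1)),[splane((xs.mean(),ys.mean()),t,c) for c in(-.031,.031)],'ends',(xs[a],ys[xs==xs[a]].mean()),(xs[b],ys[xs==xs[b]].mean()))
g,(M,l,i)=blob(m,(225,60,330,190),(3,170,70),(16,255,255))
for j in i[:2]:
    ys,xs=np.nonzero(l==j);xs=xs+225;ys=ys+60;print('orange',len(ys),[splane((xs.mean(),ys.mean()),t,c) for c in(-.026,.026)])
w=snapshot('wrist');cv2.imwrite(f'pics/w{sys.argv[1]}.png',w)
g,(M,l,i)=blob(w,(90,0,420,200),(0,0,0),(180,255,75))
for j in i[:3]:
    ys,xs=np.nonzero(l==j);print('wrist dark',len(ys),'x',xs.min()+90,xs.max()+90,'y',ys.min(),ys.max())
E
python3 look.py 11
```

```text
time: 18.3
tool_pos: [0.4817, -0.2666, 0.0462]
ft_force: [1.9, -0.8, -0.6]
gripper_width: 0.573
grip_force: 5.4
18.3 [ 0.48172824 -0.26663989  0.0461996 ]
pad 85 (np.float64(269.0), np.float64(132.0)) [array([0.0315, 0.0787]), array([0.0345, 0.0289])] ends (np.int64(266), np.float64(138.5)) (np.int64(271), np.float64(131.5))
pad 64 (np.float64(234.7), np.float64(139.9)) [array([0.1304, 0.0431]), array([ 0.1394, -0.0088])] ends (np.int64(229), np.float64(140.0)) (np.int64(241), np.float64(140.0))
pad 60 (np.float64(237.5), np.float64(125.4)) [array([0.1206, 0.0963]), array([0.1291, 0.0476])] ends (np.int64(232), np.float64(125.5)) (np.int64(243), np.float64(125.5))
orange 110 [array([0.0417, 0.0099]), array([ 0.0447, -0.0351])]
orange 44 [array([0.0515, 0.057 ]), array([0.0551, 0.0144])]
wrist dark 1014 x 169 199 y 0 116
wrist dark 592 x 316 340 y 0 70
wrist dark 7 x 317 318 y 80 83
```

```bash
python3 -m creep '{"gripper":[-0.14,-0.14,-0.14,-0.14,-0.14,-0.14,-0.14,-0.14],"xyz":[[-0.02,0,0],[-0.05,0,0],[-0.08,0,0.01],[-0.11,0,0.02],[-0.12,0,0.03],[-0.12,0,0.04],[-0.12,0,0.05],[-0.12,0,0.05]],"twist":[0,0,0,0,0,0,0,0]}'|sed -n '1,2p;4,6p'
python3 look.py 12
```

```text
time: 19.2
tool_pos: [0.4578, -0.2693, 0.0364]
ft_force: [-0.1, -0.2, 0.5]
gripper_width: 0.571
grip_force: 0.0
19.2 [ 0.45782221 -0.269344    0.03642753]
pad 127 (np.float64(268.9), np.float64(72.1)) [array([0.0596, 0.2806]), array([0.0629, 0.2425])] ends (np.int64(265), np.float64(70.5)) (np.int64(271), np.float64(73.0))
pad 59 (np.float64(231.4), np.float64(146.8)) [array([0.1653, 0.0259]), array([ 0.175 , -0.0277])] ends (np.int64(226), np.float64(147.0)) (np.int64(237), np.float64(146.0))
pad 55 (np.float64(234.6), np.float64(131.9)) [array([0.1536, 0.0822]), array([0.1626, 0.0321])] ends (np.int64(230), np.float64(131.0)) (np.int64(240), np.float64(132.0))
orange 121 [array([0.0697, 0.0063]), array([ 0.0729, -0.0394])]
orange 109 [array([0.0662, 0.0483]), array([0.0692, 0.0047])]
wrist dark 261 x 190 201 y 0 42
wrist dark 235 x 212 227 y 162 199
wrist dark 224 x 308 320 y 0 43
```

The grip slipped off: grip force is 0. By the blobs the tongs are still on the rest, about 46 mm forward and about 14° nose-up, with the tail inside the rear rail. I open, rise and measure.

```bash
python3 -m creep '{"gripper":[-1,-1,-1,-1,-1,-1],"xyz":[[0,0,0],[0,0,0],[0,0,0],[0,0,0],[0,0,0],[0,0,0]],"twist":[0,0,0,0,0,0]}'|sed -n '4,6p'
python3 -m creep '{"gripper":[-1,-1,-1,-1,-1,-1],"xyz":[[0,0,-0.1],[0,0,-0.3],[0,0,-0.5],[0,0,-0.55],[0,0,-0.55],[0,0,-0.55]],"twist":[0,0,0,0,0,0]}'|sed -n '1,2p;4,6p'
cat > look2.py <<'E'
from h import *
from station import arm,snapshot
import sys
np.set_printoptions(precision=4,suppress=True)
s=arm.get_state();w=snapshot('wrist');cv2.imwrite(f'pics/w{sys.argv[1]}.png',w);t=snapshot('top');cv2.imwrite(f'pics/t{sys.argv[1]}.png',t);m=snapshot('side');cv2.imwrite(f'pics/s{sys.argv[1]}.png',m)
print(s['time'],s['tool_pos'])
z=float(sys.argv[2]) if len(sys.argv)>2 else .045
for nm,bx,lo,hi in (('orange',(180,100,380,250),(4,170,60),(15,255,255)),('pad',(180,0,380,110),(0,0,0),(180,255,70))):
    g,(M,l,i)=blob(w,bx,lo,hi)
    for j in i[:2]:
        ys,xs=np.nonzero(l==j);xs=xs+bx[0];ys=ys+bx[1];print('w',nm,len(ys),(xs.mean().round(1),ys.mean().round(1)),'rows',ys.min(),ys.max(),wplane((xs.mean(),ys.mean()),z,s))
for n,im,bx in(('top',t,(285,130,345,235)),('side',m,(220,110,330,190))):
    for nm,lo,hi in(('orange',(3,170,70),(16,255,255)),('dark',(0,0,0),(180,255,45))):
        g,_=blob(im,bx,lo,hi);print(n,nm,[(c.round(1),int(A),plane(n,c,z)) for c,A in g[:3]])
E
python3 look2.py 13
```

```text
ft_force: [1.1, 0.5, 0.1]
gripper_width: 0.997
grip_force: 0.0
time: 20.5
tool_pos: [0.4573, -0.2691, 0.1457]
ft_force: [-0.5, 0.3, -0.6]
gripper_width: 0.998
grip_force: 0.0
20.5 [ 0.4573 -0.2691  0.1457]
w orange 381 (np.float64(282.7), np.float64(123.7)) rows 100 149 [ 0.519  -0.2888  0.045 ]
w orange 345 (np.float64(222.4), np.float64(123.8)) rows 100 148 [ 0.5133 -0.2395  0.045 ]
w pad 141 (np.float64(215.6), np.float64(33.0)) rows 0 71 [ 0.5811 -0.2279  0.045 ]
w pad 80 (np.float64(294.7), np.float64(23.6)) rows 0 53 [ 0.5946 -0.2878  0.045 ]
top orange [(array([305.4, 176.2]), 9, array([ 0.5428, -0.2322,  0.045 ]))]
top dark [(array([312.3, 198.6]), 1096, array([ 0.4703, -0.2527,  0.045 ])), (array([343. , 154.8]), 4, array([ 0.6158, -0.3556,  0.045 ]))]
side orange [(array([263.9, 152.5]), 119, array([ 0.5235, -0.2327,  0.045 ])), (array([265.2, 141.6]), 112, array([ 0.5288, -0.2828,  0.045 ]))]
side dark [(array([290.1, 118.1]), 283, array([ 0.4715, -0.4132,  0.045 ])), (array([231.5, 146.7]), 61, array([ 0.6237, -0.2398,  0.045 ])), (array([234.7, 131.9]), 56, array([ 0.63  , -0.3102,  0.045 ]))]
```

```bash
python3 -m creep '{"gripper":[-1,-1,-1,-1],"xyz":[[0.2,0,0],[0.25,0,0],[0.25,0,0],[0.25,0,0]],"twist":[0,0,0,0]}'|sed -n '1,2p'
cat > look3.py <<'E'
from h import *
from station import arm,snapshot
from scipy.spatial.transform import Rotation as Ro
import sys
np.set_printoptions(precision=4,suppress=True)
s=arm.get_state();w=snapshot('wrist');cv2.imwrite(f'pics/w{sys.argv[1]}.png',w);m=snapshot('side');cv2.imwrite(f'pics/s{sys.argv[1]}.png',m)
print(s['time'],s['tool_pos'])
def tri(a,b):
    p=wplane(a,0,s);o=wplane(a,.1,s);d=p-o;q,e=ray('side',b)
    k=np.linalg.lstsq(np.c_[d,-e],q-o,rcond=None)[0];A,B=o+k[0]*d,q+k[1]*e;return (A+B)/2,np.linalg.norm(A-B).round(4)
def bl(im,bx,lo,hi,amin,amax,key):
    g=[c for c,A in blob(im,bx,lo,hi)[0] if amin<A<amax][:2];return sorted(g,key=key)
O=((3,160,60),(16,255,255));wb=(180,40,380,247);sb=(220,110,285,190)
for nm,a,b in(('orange',bl(w,wb,*O,100,5000,lambda c:c[0]),bl(m,sb,*O,20,400,lambda c:-c[1])),
  ('pad',bl(w,(200,20,360,150),(0,0,0),(180,255,70),100,5000,lambda c:c[0]),bl(m,sb,(0,0,0),(180,255,45),40,100,lambda c:-c[1]))):
    for x,y in zip(a,b): print(nm,x.round(1),y.round(1),*tri(x,y))
E
python3 look3.py 14
```

```text
time: 21.05
tool_pos: [0.5065, -0.2635, 0.1458]
21.05 [ 0.5065 -0.2635  0.1458]
orange [222.8 171.8] [263.8 152.5] [ 0.5232 -0.2372  0.0415] 0.0024
orange [282.8 172.4] [265.3 141.6] [ 0.5284 -0.2887  0.0407] 0.0024
pad [210.1  57.3] [231.5 146.8] [ 0.6142 -0.2211  0.0612] 0.0086
pad [300.8  56.4] [234.6 131.8] [ 0.6211 -0.2876  0.0638] 0.007
```

```bash
python3 -m creep '{"gripper":[-1,-1,-1,-1,-1,-1],"xyz":[[0.02,0,0.2],[0.02,0,0.4],[0.02,0,0.5],[0.02,0,0.56],[0.02,0,0.56],[0.02,0,0.56]],"twist":[0,0,0,0,0,0]}'|sed -n '1,2p;4,6p'
python3 -m creep '{"gripper":[-0.02,-0.02,-0.02,-0.02,-0.02,-0.02,-0.02,-0.02],"xyz":[[0,0,0],[0,0,0],[0,0,0],[0,0,0],[0,0,0],[0,0,0],[0,0,0],[0,0,0]],"twist":[0,0,0,0,0,0,0,0]}' 20|sed -n '1,2p;4,6p'
python3 -m creep '{"gripper":[-0.02,-0.02,-0.02,-0.02,-0.02,-0.02,-0.02,-0.02],"xyz":[[0,0,-0.01],[0,0,-0.02],[0,0,-0.04],[0,0,-0.06],[0,0,-0.1],[0,0,-0.14],[0,0,-0.18],[0,0,-0.2]],"twist":[0,0,0,0,0,0,0,0]}'|sed -n '1,2p;4,6p'
python3 look.py 15
```

```text
time: 21.75
tool_pos: [0.5117, -0.2637, 0.0356]
ft_force: [0.4, -0.2, -0.8]
gripper_width: 1.001
grip_force: 0.0
time: 22.55
tool_pos: [0.5116, -0.2634, 0.0348]
ft_force: [0.0, 1.1, 4.1]
gripper_width: 0.513
grip_force: 8.6
time: 23.35
tool_pos: [0.5119, -0.2636, 0.0759]
ft_force: [-0.7, 0.7, -0.8]
gripper_width: 0.514
grip_force: 7.2
23.35 [ 0.51187036 -0.26359965  0.07592589]
pad 65 (np.float64(231.4), np.float64(133.9)) [array([0.1089, 0.0346]), array([ 0.1185, -0.016 ])] ends (np.int64(226), np.float64(133.5)) (np.int64(237), np.float64(134.33333333333334))
pad 61 (np.float64(233.4), np.float64(123.3)) [array([0.1017, 0.0728]), array([0.1109, 0.0245])] ends (np.int64(228), np.float64(123.5)) (np.int64(239), np.float64(123.5))
orange 76 [array([0.0215, 0.0084]), array([ 0.025 , -0.0352])]
orange 5 [array([0.0271, 0.0392]), array([ 0.031 , -0.0028])]
wrist dark 1441 x 184 214 y 0 161
wrist dark 1414 x 291 325 y 0 161
wrist dark 25 x 304 322 y 166 168
```

Held without pitching this time, still about 13° nose-up. I set it on the rest further back to level it in the grip.

```bash
python3 -m creep '{"gripper":[-0.02,-0.02,-0.02,-0.02,-0.02,-0.02],"xyz":[[0,0,-0.05],[0,0,-0.1],[-0.08,0,-0.1],[-0.16,0,-0.1],[-0.16,0,-0.05],[-0.16,0,0]],"twist":[0,0,0,0,0,0]}'|sed -n '1,2p;4,6p'
python3 -m creep '{"gripper":[-0.02,-0.02,-0.02,-0.02,-0.02,-0.02,-0.02,-0.02],"xyz":[[0,0,0.03],[0,0,0.06],[0,0,0.09],[0,0,0.12],[0,0,0.14],[0,0,0.16],[0,0,0.18],[0,0,0.19]],"twist":[0,0,0,0,0,0,0,0]}'|sed -n '1,2p;4,6p'
python3 look.py 16
```

```text
time: 24.05
tool_pos: [0.4789, -0.2671, 0.074]
ft_force: [1.2, -0.4, -0.9]
gripper_width: 0.51
grip_force: 7.2
time: 24.85
tool_pos: [0.4799, -0.2672, 0.0367]
ft_force: [-1.1, 0.6, 8.7]
gripper_width: 0.515
grip_force: 6.5
24.85 [ 0.47990914 -0.26717481  0.0366977 ]
pad 71 (np.float64(269.5), np.float64(134.6)) [array([0.0318, 0.0786]), array([0.0347, 0.0283])] ends (np.int64(267), np.float64(141.5)) (np.int64(271), np.float64(134.0))
pad 57 (np.float64(244.1), np.float64(140.4)) [array([0.1048, 0.0522]), array([0.1122, 0.0003])] ends (np.int64(239), np.float64(139.5)) (np.int64(249), np.float64(141.0))
pad 55 (np.float64(242.2), np.float64(151.1)) [array([0.1114, 0.0109]), array([ 0.1192, -0.0436])] ends (np.int64(237), np.float64(151.5)) (np.int64(248), np.float64(153.0))
orange 69 [array([0.023 , 0.0075]), array([ 0.025 , -0.0381])]
orange 11 [array([0.0304, 0.0357]), array([ 0.0327, -0.0085])]
wrist dark 1151 x 191 215 y 0 158
wrist dark 858 x 294 312 y 0 84
wrist dark 13 x 292 294 y 103 113
```

Level now, with the pad centre at z 0.042. Lift gently and check.

```bash
python3 -m creep '{"gripper":[-0.02,-0.02,-0.02,-0.02,-0.02,-0.02,-0.02,-0.02],"xyz":[[0,0,-0.02],[0,0,-0.04],[0,0,-0.08],[0,0,-0.14],[0,0,-0.22],[0,0,-0.3],[0,0,-0.38],[0,0,-0.4]],"twist":[0,0,0,0,0,0,0,0]}'|sed -n '1,2p;4,6p'
python3 look.py 17
```

```text
time: 25.75
tool_pos: [0.4807, -0.2676, 0.1195]
ft_force: [0.2, -0.0, -0.4]
gripper_width: 0.512
grip_force: 6.6
25.75 [ 0.48069333 -0.26758444  0.11948899]
pad 77 (np.float64(269.4), np.float64(110.4)) [array([0.0332, 0.0793]), array([0.0362, 0.034 ])] ends (np.int64(267), np.float64(111.33333333333333)) (np.int64(271), np.float64(110.22222222222223))
pad 68 (np.float64(241.3), np.float64(128.7)) [array([0.1114, 0.0112]), array([ 0.1192, -0.0382])] ends (np.int64(236), np.float64(128.5)) (np.int64(247), np.float64(129.0))
pad 63 (np.float64(243.2), np.float64(118.4)) [array([0.1052, 0.0479]), array([0.1127, 0.0007])] ends (np.int64(238), np.float64(118.0)) (np.int64(248), np.float64(118.5))
orange 69 [array([0.0236, 0.0077]), array([ 0.0257, -0.0336])]
orange 28 [array([0.0303, 0.0372]), array([ 0.0327, -0.0027])]
wrist dark 1169 x 191 215 y 0 159
wrist dark 1080 x 288 312 y 0 158
```

Stable and level, jaw point 112 mm ahead of the TCP and 6 mm above it. Approach is with jaws towards +y, so the fingers stay off the warmer's edge. I check that edge and compute the move.

```bash
python3 -c "
from h import *
np.set_printoptions(precision=4,suppress=True)
t=cv2.imread('pics/top0.png')
for y in (150,165,180,195):
  r=t[y,235:265].mean(1);x=np.argmax(np.diff(r));print(y,235+x+.5,r[max(x-2,0):x+4].round(),plane('top',(235+x+1,y),.04))
w=cv2.imread('pics/t9.png');g,_=blob(w,(205,145,240,180),(15,0,130),(40,140,255));print(g[:2],plane('top',g[0][0],.062))
a=np.radians(85)
go(np.array([.5852,.0346,.14])-np.array([.112*np.cos(a),.112*np.sin(a),0]),85)
"
```

```text
150 251.5 [ 74.  79.  93. 120. 141. 147.] [ 0.6287 -0.06    0.04  ]
165 250.5 [ 72.  86. 110. 134. 146. 148.] [ 0.5785 -0.0573  0.04  ]
180 248.5 [ 69.  81.  98. 125. 144. 148.] [ 0.5289 -0.0513  0.04  ]
195 246.5 [ 65.  75.  91. 121. 142. 147.] [ 0.4801 -0.0455  0.04  ]
[(array([222.3939, 160.8182]), np.int32(66))] [0.5854 0.0339 0.062 ]
shift [ 0.58  -0.892 -0.111] yaw 6.43 tz [ 0.0017 -0.001  -1.    ] twist -0.873 t 25.85 q [-0.55  0.27  2.08  0.    0.79  0.91] F [ 0.4  0.1 -2.1]
```

```bash
python3 -m creep '{"gripper":[-0.02,-0.02,-0.02,-0.02,-0.02,-0.02,-0.02,-0.02],"xyz":[[0.03,-0.05,-0.05],[0.08,-0.12,-0.1],[0.14,-0.2,-0.15],[0.2,-0.3,-0.2],[0.26,-0.4,-0.2],[0.32,-0.5,-0.2],[0.38,-0.6,-0.2],[0.42,-0.65,-0.2]],"twist":[-0.05,-0.12,-0.2,-0.29,-0.38,-0.47,-0.55,-0.6]}'|sed -n '1,2p;4,6p'
python3 -c "
from h import *
a=np.radians(85)
go(np.array([.5852,.0346,.14])-np.array([.112*np.cos(a),.112*np.sin(a),0]),85)
"
```

```text
time: 26.65
tool_pos: [0.5486, -0.1269, 0.156]
ft_force: [1.0, -0.3, -1.2]
gripper_width: 0.512
grip_force: 6.6
shift [ 0.283 -0.005  0.08 ] yaw 60.76 tz [-1.e-03  4.e-04 -1.e+00] twist -0.269 t 26.65 q [-0.27  0.24  2.04  0.    0.87  0.24] F [ 1.  -0.3 -1.2]
```

```bash
python3 -m creep '{"gripper":[-0.02,-0.02,-0.02,-0.02,-0.02,-0.02],"xyz":[[0.06,0,0],[0.15,0,0.02],[0.23,0,0.04],[0.27,0,0.06],[0.28,0,0.08],[0.28,0,0.08]],"twist":[-0.08,-0.16,-0.22,-0.26,-0.27,-0.27]}'|sed -n '1,2p;4,6p'
python3 -m creep '{"gripper":[-0.02,-0.02],"xyz":[[0,0,0],[0,0,0]],"twist":[0,0]}'|sed -n '1,2p;4,6p'
cat > look4.py <<'E'
from h import *
from station import arm,snapshot
import sys
np.set_printoptions(precision=4,suppress=True)
s=arm.get_state();n=sys.argv[1];w=snapshot('wrist');m=snapshot('side');t=snapshot('top')
for k,i in(('w',w),('s',m),('t',t)):cv2.imwrite(f'pics/{k}{n}.png',i)
tp=s['tool_pos'];print(s['time'],tp)
g,(M,l,i)=blob(w,(150,0,350,200),(0,0,0),(180,255,60))
for j in i[:2]:
    ys,xs=np.nonzero(l==j);xs=xs+150
    print('wpad',len(ys),'x',xs.min(),xs.max(),'y',ys.min(),ys.max(),[(int(y),int(xs[ys==y].min()),int(xs[ys==y].max())) for y in range(5,160,30) if (ys==y).any()])
W=(15,0,150),(40,110,255)
g,_=blob(w,(200,0,305,200),*W);print('w ros',[(c.round(1),int(A),wplane(c,.064,s)) for c,A in g[:3]])
g,_=blob(t,(200,130,250,190),*W);print('t ros',[(c.round(1),int(A),plane('top',c,.064)) for c,A in g[:2]])
g,_=blob(t,(200,120,250,200),(0,0,0),(180,255,45));print('t dark',[(c.round(1),int(A),plane('top',c,tp[2]+.017)) for c,A in g[:4]])
g,_=blob(m,(190,140,260,240),*W);print('s ros',[(c.round(1),int(A),plane('side',c,.06)) for c,A in g[:3]])
E
python3 look4.py 18; python3 -c "
from h import *
from station import arm
s=arm.get_state()
c=camera_info('wrist');H=np.linalg.inv(c['hand_eye'])
def pr(x,y,z):
    p=c['camera_matrix']@(H@[x,y,z,1])[:3];return (p[:2]/p[2]).round(1)
print('jaw mid',pr(.112,0,-.006),'tip',pr(.129,0,-.006),'pad L/R inner top',pr(.095,-.02,-.017),pr(.095,.02,-.017))
go([.5852,.0346,.064])"
```

```text
time: 27.25
tool_pos: [0.5756, -0.0795, 0.1397]
ft_force: [0.0, 0.8, -1.1]
gripper_width: 0.507
grip_force: 6.6
time: 27.45
tool_pos: [0.5761, -0.0801, 0.1408]
ft_force: [-0.6, -0.2, -1.0]
gripper_width: 0.508
grip_force: 6.6
27.45 [ 0.5761 -0.0801  0.1408]
wpad 1075 x 190 213 y 0 133 [(5, 191, 207), (35, 193, 209), (65, 206, 207), (95, 208, 210), (125, 211, 211)]
wpad 903 x 293 313 y 0 58 [(5, 296, 313), (35, 294, 310)]
w ros [(array([251.5, 182.4]), 2199, array([ 0.5767, -0.0653,  0.064 ])), (array([248.4,  50. ]), 1026, array([0.5835, 0.0309, 0.064 ])), (array([301.7, 183.2]), 189, array([ 0.6159, -0.0697,  0.064 ]))]
t ros [(array([216.1, 131.6]), 118, array([0.6813, 0.0563, 0.064 ]))]
t dark [(array([202.6, 187. ]), 31, array([0.4822, 0.0827, 0.1578])), (array([221.8, 144.9]), 25, array([0.6086, 0.0307, 0.1578])), (array([216.4, 160.8]), 8, array([0.5604, 0.0453, 0.1578]))]
s ros []
jaw mid [253.3  13.2] tip [253.3 -27.8] pad L/R inner top [208.8  47.5] [297.9  47.5]
shift [ 0.574 -0.008  0.385] yaw 84.68 tz [ 3.e-04 -1.e-04 -1.e+00] twist None t 27.6 q [-0.18  0.29  2.01 -0.    0.85 -0.09] F [ 0.  -0.4 -1.3]
```

The wrist view puts the rosette about 2 mm to the left of the jaw centre line. I correct that and descend in two stages.

```bash
python3 -m creep '{"gripper":[-0.02,-0.02,-0.02,-0.02,-0.02,-0.02,-0.02,-0.02],"xyz":[[0.005,-0.01,0.04],[0.005,-0.01,0.1],[0.005,-0.01,0.16],[0.005,-0.01,0.22],[0.005,-0.01,0.27],[0.005,-0.01,0.29],[0.005,-0.01,0.29],[0.005,-0.01,0.29]],"twist":[0,0,0,0,0,0,0,0]}'|sed -n '1,2p;4,6p'
cat > look5.py <<'E'
from h import *
from station import arm,snapshot
import sys
s=arm.get_state();w=snapshot('wrist');cv2.imwrite(f'pics/w{sys.argv[1]}.png',w);m=snapshot('side');cv2.imwrite(f'pics/s{sys.argv[1]}.png',m);print(s['tool_pos'],s['ft_force'].round(1))
h=cv2.cvtColor(w,cv2.COLOR_BGR2HSV);g=h[...,2]
for y in range(5,110,12):
    r=g[y,180:325].astype(int);b=np.nonzero(np.abs(np.diff(r))>25)[0]+180
    print(y,b.tolist(),[int(v) for v in g[y,185:325:10]])
E
python3 look5.py 19
```

```text
time: 28.4
tool_pos: [0.5746, -0.0785, 0.083]
ft_force: [0.2, 0.7, -0.4]
gripper_width: 0.507
grip_force: 6.6
[ 0.57457617 -0.07852411  0.08295378] [ 0.2  0.7 -0.4]
5 [] [78, 39, 27, 79, 80, 80, 130, 181, 83, 82, 82, 77, 43, 81]
17 [228, 229, 274, 275] [78, 41, 23, 79, 81, 176, 194, 192, 174, 156, 81, 69, 43, 81]
29 [223, 224, 225, 228, 243, 260, 278, 279, 280] [79, 43, 33, 81, 188, 185, 147, 160, 186, 163, 83, 50, 47, 83]
41 [223, 224, 257, 274, 275, 278, 279] [76, 44, 35, 80, 190, 180, 185, 105, 177, 148, 84, 45, 48, 82]
53 [195, 196, 202, 203, 228, 229, 230, 234, 273, 274, 299, 300, 307] [80, 85, 47, 82, 83, 165, 163, 168, 127, 101, 86, 41, 147, 84]
65 [196, 197, 203, 204, 299, 306] [81, 83, 67, 82, 83, 84, 96, 122, 84, 85, 83, 75, 140, 83]
77 [197, 198, 204, 205, 298] [82, 83, 96, 83, 83, 84, 85, 84, 84, 85, 83, 75, 114, 84]
89 [199, 205, 206, 297, 303] [82, 83, 138, 83, 81, 81, 84, 82, 82, 83, 83, 77, 86, 82]
101 [200, 206, 207, 296, 302] [82, 83, 152, 82, 81, 83, 84, 84, 83, 84, 83, 77, 84, 85]
```

The rosette spans columns 223 to 279 and the jaw inner edges are at 211 and 293, so it is centred. I lower the rest of the way.

```bash
python3 -m creep '{"gripper":[-0.02,-0.02,-0.02,-0.02,-0.02,-0.02,-0.02],"xyz":[[0,0,0.03],[0,0,0.06],[0,0,0.09],[0,0,0.12],[0,0,0.14],[0,0,0.14],[0,0,0.14]],"twist":[0,0,0,0,0,0,0]}'|sed -n '1,2p;4,6p'
python3 look5.py 20; python3 -c "
from h import *
# pad heights in side view; yaw 84.7, pads at tool x .112
m=cv2.imread('pics/s20.png')
g,(M,l,i)=blob(m,(195,190,250,235),(0,0,0),(180,255,45))
for j in i[:3]:
  ys,xs=np.nonzero(l==j);print(len(ys),xs.min()+195,xs.max()+195,ys.min()+190,ys.max()+190)
c=camera_info('side')
for z in (.05,.072):
  for y in (.02,.052):
    for x in (.562,.608):
      p=c['camera_matrix']@(c['R']@[x,y,z]+c['t']);print((x,y,z),(p[:2]/p[2]).round(1))"
```

```text
time: 29.2
tool_pos: [0.5743, -0.0785, 0.0547]
ft_force: [0.6, -0.5, -0.9]
gripper_width: 0.512
grip_force: 6.6
[ 0.57428924 -0.07848337  0.05466549] [ 0.6 -0.5 -0.9]
5 [222, 223, 276, 281, 282] [82, 45, 28, 82, 220, 202, 212, 205, 199, 137, 86, 80, 48, 84]
17 [219, 220, 223, 224, 241, 263, 284, 285] [83, 42, 28, 86, 151, 203, 153, 173, 202, 178, 166, 75, 49, 87]
29 [219, 220, 221, 280, 283, 284, 285] [81, 46, 36, 84, 194, 192, 204, 141, 190, 157, 118, 59, 53, 85]
41 [224, 225, 226, 278, 279] [86, 45, 38, 87, 137, 165, 177, 179, 161, 202, 90, 48, 51, 87]
53 [195, 196, 202, 203, 266, 299, 300, 307] [86, 92, 48, 86, 87, 92, 213, 215, 187, 88, 86, 44, 154, 86]
65 [196, 197, 203, 204, 299, 306] [85, 85, 69, 85, 84, 87, 86, 88, 87, 87, 87, 79, 147, 87]
77 [197, 198, 204, 205, 298, 305] [84, 84, 100, 87, 85, 86, 86, 87, 84, 86, 85, 79, 119, 83]
89 [198, 199, 205, 206, 297, 303] [83, 82, 145, 84, 85, 84, 86, 86, 86, 85, 87, 79, 92, 86]
101 [200, 206, 207, 296, 302] [87, 86, 160, 88, 87, 87, 86, 86, 87, 86, 85, 83, 88, 86]
74 208 216 204 218
69 227 234 207 222
3 214 215 192 194
(0.562, 0.02, 0.05) [231.3 212.6]
(0.608, 0.02, 0.05) [214.1 210. ]
(0.562, 0.052, 0.05) [228.4 221.9]
(0.608, 0.052, 0.05) [210.9 219.2]
(0.562, 0.02, 0.072) [231.  206.9]
(0.608, 0.02, 0.072) [213.6 204.3]
(0.562, 0.052, 0.072) [228.  216.3]
(0.608, 0.052, 0.072) [210.3 213.6]
```

The pads are at the right height around the rosette, with no contact force. Close on it.

```bash
python3 -m creep '{"gripper":[0.03,0.06,0.09,0.12,0.2,0.3,0.3,0.3],"xyz":[[0,0,0],[0,0,0],[0,0,0],[0,0,0],[0,0,0],[0,0,0],[0,0,0],[0,0,0]],"twist":[0,0,0,0,0,0,0,0]}' 25|sed -n '1,2p;4,6p'
python3 -m creep '{"gripper":[0.3,0.3,0.3,0.3],"xyz":[[0,0,0],[0,0,0],[0,0,0],[0,0,0]],"twist":[0,0,0,0]}'|sed -n '1,2p;4,6p'
python3 look5.py 21 | tail -9 | head -5
```

```text
time: 30.1
tool_pos: [0.5744, -0.0785, 0.0547]
ft_force: [-0.2, -0.4, -1.1]
gripper_width: 0.452
grip_force: 25.0
time: 30.5
tool_pos: [0.5743, -0.0785, 0.0547]
ft_force: [0.3, -0.7, -0.6]
gripper_width: 0.457
grip_force: 25.0
5 [220, 221, 222, 276, 280, 281, 282, 283] [83, 84, 57, 43, 221, 205, 213, 208, 199, 136, 40, 51, 86, 84]
17 [218, 219, 223, 241, 262, 283, 284, 285] [84, 85, 68, 46, 145, 207, 160, 171, 202, 178, 107, 53, 86, 86]
29 [218, 219, 220, 279, 283, 284] [83, 83, 76, 51, 182, 196, 204, 159, 192, 148, 64, 54, 87, 86]
41 [223, 224, 225, 230, 277, 278] [87, 86, 82, 50, 181, 170, 179, 181, 161, 213, 48, 55, 89, 88]
53 [208, 214, 215, 265, 287, 288, 294, 295] [84, 85, 86, 117, 87, 102, 214, 216, 171, 89, 46, 123, 86, 85]
```

Stopped on the rosette at 41 mm with 25 N. Lift.

```bash
python3 -m creep '{"gripper":[0.3,0.3,0.3,0.3,0.3,0.3,0.3,0.3],"xyz":[[0,0,-0.02],[0,0,-0.05],[0,0,-0.1],[0,0,-0.16],[0,0,-0.23],[0,0,-0.3],[0,0,-0.36],[0,0,-0.4]],"twist":[0,0,0,0,0,0,0,0]}'|sed -n '1,2p;4,6p'
python3 look5.py 22 | head -6
python3 -m creep '{"gripper":[0.3,0.3,0.3,0.3,0.3,0.3,0.3,0.3],"xyz":[[0,0,-0.05],[0,0,-0.11],[0,0,-0.18],[0,0,-0.25],[0,0,-0.32],[0,0,-0.37],[0,0,-0.4],[0,0,-0.4]],"twist":[0,0,0,0,0,0,0,0]}'|sed -n '1,2p;4,6p'
python3 -m creep '{"gripper":[0.3,0.3,0.3,0.3,0.3,0.3,0.3,0.3],"xyz":[[0,0,0],[0,0,0],[0,0,0],[0,0,0],[0,0,0],[0,0,0],[0,0,0],[0,0,0]],"twist":[0,0,0,0,0,0,0,0]}'|sed -n '1,2p;4,6p'
python3 look5.py 23| head -6
python3 -c "
from h import *
m=cv2.imread('pics/s23.png');t=np.array([.5743,-.0785,.215])
for nm,lo,hi in(('ros',(14,0,130),(40,140,255)),('pad',(0,0,0),(180,255,45))):
  g,_=blob(m,(190,110,260,200),lo,hi)
  for c,A in g[:3]: print(nm,c.round(1),int(A),'ahead of TCP plane x=.585:',[ (lambda o,d:(o+d*((.585-o[0])/d[0])).round(3))(*ray('side',c))] if nm=='none' else plane('side',c,.215).round(3),plane('side',c,.06).round(3))
"
```

```text
time: 31.4
tool_pos: [0.5748, -0.0786, 0.1364]
ft_force: [-0.4, -0.2, -2.5]
gripper_width: 0.452
grip_force: 25.0
[ 0.57475005 -0.07855032  0.13636482] [-0.4 -0.2 -2.5]
5 [221, 222, 223, 275, 280, 281] [74, 73, 54, 37, 197, 176, 186, 183, 172, 126, 36, 47, 75, 74]
17 [218, 219, 220, 222, 223, 241, 262, 283, 284, 285] [75, 75, 61, 42, 126, 180, 140, 149, 177, 155, 82, 47, 76, 75]
29 [218, 219, 220, 256, 279, 282, 283, 284] [73, 76, 69, 44, 160, 172, 171, 115, 167, 115, 47, 48, 76, 76]
41 [223, 224, 225, 229, 277, 278] [76, 75, 71, 44, 166, 147, 159, 160, 146, 187, 41, 47, 76, 76]
53 [208, 214, 215, 266, 287, 288, 294] [74, 74, 75, 102, 78, 97, 187, 185, 161, 80, 41, 90, 78, 78]
time: 32.3
tool_pos: [0.5747, -0.0786, 0.2157]
ft_force: [0.9, 0.3, -1.5]
gripper_width: 0.455
grip_force: 25.0
time: 33.1
tool_pos: [0.5743, -0.0785, 0.2147]
ft_force: [-0.2, 1.0, -1.8]
gripper_width: 0.456
grip_force: 25.0
[ 0.57431368 -0.07849337  0.21473857] [-0.2  1.  -1.8]
5 [221, 222, 223, 280, 281] [69, 70, 52, 33, 185, 165, 174, 171, 160, 119, 33, 39, 70, 71]
17 [218, 219, 220, 223, 262, 283, 284, 285]
[... 205 characters left out ...]
, 136, 145, 148, 136, 174, 39, 45, 72, 71]
53 [208, 214, 215, 287, 288, 294] [73, 72, 70, 94, 73, 88, 174, 176, 148, 73, 40, 85, 72, 72]
ros [229.8 170. ] 2662 ahead of TCP plane x=.585: [0.556 0.033 0.215] [ 0.6   -0.125  0.06 ]
ros [203.5 121.7] 411 ahead of TCP plane x=.585: [ 0.665 -0.13   0.215] [ 0.733 -0.323  0.06 ]
ros [228.4 146.4] 264 ahead of TCP plane x=.585: [ 0.579 -0.047  0.215] [ 0.628 -0.222  0.06 ]
pad [245.5 120.5] 334 ahead of TCP plane x=.585: [ 0.559 -0.156  0.215] [ 0.605 -0.354  0.06 ]
pad [220.1 120.2] 242 ahead of TCP plane x=.585: [ 0.624 -0.144  0.215] [ 0.684 -0.34   0.06 ]
pad [226.5 166.1] 75 ahead of TCP plane x=.585: [0.566 0.022 0.215] [ 0.613 -0.139  0.06 ]
```

The rosette's edges in the wrist view are unchanged through the 16 cm lift, so it is held steady. Hand in.

```bash
python3 -c "
from station import order
print(order.job_done())"
```

```text
the job is handed in; nothing more can be done
None
```

I pressed red then blue fully down, left green alone, and handed in at about 33 s with the rosette held steady in the tongs 16 cm above the plate. The tongs pitched and slipped out of the grip on the first lift, landing on their rest, and I regripped and levelled them before going on.

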